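# Clamp the dressing stick with the cam strap clamp

## Task

Clamp the dressing stick in its holder: push the clamp strap round with the outside of the fingers until it lies square across the stick, then push the cam lever fully down, without forcing it, so that the strap's rubber foot bears on the stick, and leave it clamped. Only push: do not grip, pinch or lift anything, keep the stick lying in its channel where it is, and do not disturb the bowl, the stone wheel, the spare stick or the brush on the bench.

Things in the scene. Friction and masses are not known exactly. Their poses are not given: they have to be found in the camera images.
- holder: The holder screwed to the bench: grey base plate 150 x 175 x 12 mm (x from -75 to +75 mm, y from -110 to +65 mm of its origin). Origin at bench height on the vertical axis of the clamp's stud; z up. A dark steel channel for the stick runs along its x axis, centred at y = -75 mm: floor 20 mm high, walls 8 mm thick up to 34 mm, inside width 28 mm, end stop at x = +75 mm, open at the -x end.
- stick: The dressing stick lying loose in the holder's channel: off-white abrasive bar 150 x 25 x 25 mm, about 0.2 kg. Origin at the centre of its underside, x along its length. Its top is 45 mm above the bench; its -x end sticks out of the channel.
- strap (a joint): Swing angle of the clamp strap about the vertical stud, rad: 0 = square across the stick (nose along the holder's -y axis, foot over the stick's middle line), positive = swung off clockwise seen from above; at +1.57 the nose points along the holder's -x axis. Range -0.6 to 1.6, no stop at 0; starts at 0.85 to 1.45. Friction holds it where it is left; about 4 N at the nose moves it.
- strap_bar: The steel clamp strap: flat bar 30 mm wide, underside 66 mm and top 78 mm above the bench with the lever raised (6 mm lower when clamped). From the stud axis it reaches 96 mm to its round nose and 45 mm back to its heel. Under it: a rubber foot 20 mm across, 75 mm out, 2 to 3.5 mm above the stick, and a heel screw 36 mm behind. Origin on the stud axis at bench height; -y points to the nose.
- stud (a point): Point on the stud's vertical axis, 12 mm above the bench (top of the base plate). The stud stands up through the strap.
- nose (a point): Point on the strap's top face above the foot, 75 mm from the stud axis on the strap's middle line. A nut 18 mm in diameter and 7 mm high (a thread 13 mm high) stands there.
- cam_pin (a point): The lever's horizontal hinge pin, on the stud axis 93 mm above the bench; it turns with the strap. Its frame has the strap's axes: -y to the nose, +y to the heel.
- lever (a joint): Angle of the cam lever about its pin, rad: 0 = raised, leaning back over the heel 1.15 rad above horizontal; grows as it is pushed down, away from the nose; 1.15 = fully down: level, straight back over the heel. Starts at 0 to 0.3. It stays where left; 6 to 8 N at the knob moves it. The cam lowers the strap evenly; the foot meets the stick past half way, pressing with about 15 N at the end.
- lever_arm: The lever's steel rod with its black ball knob: rod 10 mm thick, in the strap's vertical middle plane, clear of the strap along its whole length. Origin at the hinge pin; its +y axis points along the rod to the knob.
- knob (a point): Centre of the black ball knob, 24 mm in diameter, at the end of the lever, 105 mm from the pin.
- bowl: Bystander: clear cut-glass footed bowl, 156 mm across, 115 mm high. Origin at the centre of its underside.
- stone_wheel: Bystander: stone cutting wheel lying flat, 120 mm in diameter, 18 mm thick, with a 24 mm bore. Origin at the centre of its underside.
- spare_stick: Bystander: second dressing stick 150 x 25 x 25 mm, lying on the bench beyond the holder. Origin at the centre of its underside, x along it.
- scrub_brush: Bystander: flat wooden-handled brush 190 mm long, lying on the bench. Origin at the centre of its underside.
There are look-alikes about, which are no part of the job. Leave any blue look-alike of the holder alone. Leave any pink look-alike of the stick alone.

How it is judged (in metres and radians):
On the way, in this order (a step that is already met when the one before it is completed fails the run):
1. the strap is swung square across the stick while the lever is still raised (value of joint strap between -0.17 and 0.17 rad and value of joint lever below 0.5 rad), for 0.2 s.
2. the lever is fully down and the foot bears on the stick (value of joint lever above 1.05 rad and contact force between strap_bar and stick above 5 N), for 0.2 s.
At the end, for the whole second after the job is handed in: The strap lies across the stick within 0.17 rad (10 degrees) of square, the lever is down to within 0.1 rad of its stop, the foot presses on the stick with more than 5 N, and the stick lies still on the channel floor within 10 mm of where it was (all of step 2 and value of joint strap between -0.17 and 0.17 rad and z of stick in the frame of holder below 0.023 m and distance of stick from where it was at the start of the episode below 0.01 m and linear speed of stick below 0.01 m/s); the robot touches nothing.
It fails at once if the stick is lifted or pushed along its channel by more than 10 mm (distance of stick from where it was at the start of the episode above 0.01 m or z of stick in the frame of holder above 0.026 m).
It fails at once if the fingers grip or force the strap or the stick (over 40 N) (contact force between the fingers and strap_bar above 40 N or contact force between the fingers and stick above 40 N).
It fails at once if the fingers grip or force the lever (over 60 N) (contact force between the fingers and lever_arm above 60 N).
It fails at once if a bystander is moved by more than 15 mm (distance of any of bowl, stone_wheel, spare_stick, scrub_brush from where it was at the start of the episode above 0.015 m).
It also fails if it takes over 48 s, if anything falls off the work surface, if the arm or the gripper's body presses on something with over 40 N, if the wrist force passes 120 N, or if a joint passes its speed limit or range.

## Robot

A 6-joint arm with a two-finger parallel gripper is mounted at the origin on the work surface. World frame = base frame: x ahead of the robot, y to its left, z up, the work surface at z = 0. Lengths are in m, angles in degrees, forces in N, time in s.
With the tool pointing down it reaches from about 0.3 to 0.875 m from the base axis. Payload 4.2 kg.
Tool frame: the origin (TCP) lies at the very end of the fingers, on their centre line; the grasp point (between the pads) lies 19 mm behind it (env.grip_depth is the distance from the TCP to the grasp point, in m); z points along the fingers, y is the line along which they close (so a half turn about z gives the same grasp; the last joint's range is limited). The gripper opens to 85 mm and grips with 20 to 120 N. Pads are 22 mm wide; open, the fingers measure 114 mm over their backs; the gripper's body (76 mm by 85 mm) begins 54 mm behind the grasp point. The pads swing forward as they close: fully open they stand 13 mm farther back than shut.
Start: joints at [-77.693, 18.312, 89.639, -0, 72.044, -1.146], TCP at [0.134, -0.559, 0.194] pointing down, gripper open.
Joint ranges: [-177.97, 177.97], [-48.28, 115.42], [12.27, 149.76], [-77.06, 257.06], [2.81, 150.46], [-146.56, 146.56]. Speed limits (degrees/s): [147.25, 147.25, 180, 180, 180, 180].

## Interface

Orientations are given as a 3x3 rotation matrix whose columns are the frame's x, y, z axes.
In Python, from station import env gives the robot as it stands. Calls block until the motion is done:
- env.reach(position, orientation): joint-space move of the TCP to a pose.
- env.line_to(position, rotation=None, max_speed=0.15): straight line of the TCP; rotation=None keeps the orientation; max_speed is the mean speed in m/s.
- env.move_j(angles): joint-space move.
- env.command_gripper(opening): finger opening in m; the grip force is fixed at half the most; returns when the fingers have stopped.
- env.pause(seconds).
- env.inverse_kinematics(position, orientation): joint angles nearest the present ones, or None.
- env.snapshot(name): name is "side" or "top" or "wrist"; returns a dict with "frame" (400x640x3 uint8, blue, green, red), "range_z" (400x640 float32, m along the optical axis (not along the pixel's ray), 0 where there is no reading), "mtx" (3x3 intrinsics, pixels), "extrinsics" (4x4, takes a point from camera to world coordinates). Camera axes: x right, y down, z forward; pixel columns grow to the right and rows downward; lengths in m; the calibration is good to about 2 mm. A picture is of the moment at which its call begins.
A pose or a line that the arm cannot do raises env.IKError and nothing moves.
- env.close_job(): hands the job in; it is judged then, once.
Readings, each from a call of its own:
- env.current_time_s(): time.
- env.current_joint_positions(): joint angles.
- env.current_qd(): joint speeds.
- env.current_tau(): joint torques, N m.
- env.current_tool_pos(): TCP position.
- env.current_tool_rot(): TCP orientation.
- env.current_wrist_force(): force on the tool from outside, world axes, zero at the start.
- env.current_torque(): the same for the moment, N m.
- env.current_grip_width(): finger opening in m.
- env.current_grasp_force(): force on a finger pad.
Only numpy, scipy, OpenCV 4.12 (cv2) and the standard library are available. Lean on these libraries where they do the work, as an engineer would, in place of code of your own. Each camera call takes 0.05 s, during which the arm holds its last target. There are 200 camera calls.

## Working session

There is one attempt and no reset: what is moved stays moved. The work goes in short steps, each a Python script; the robot and the scene stay as the last script left them, time stands still between calls to the robot, and variables do not carry over. Pictures are saved under pics/ and viewed, at most 10 in all, crops included, and the job is handed in when it is done.

```bash
ls; mkdir -p pics
python3 - <<'E'
from station import env
import cv2,numpy as np,pickle
for n in("top","side"):
    s=env.snapshot(n); cv2.imwrite(f"pics/{n}0.png",s["frame"]); pickle.dump(s,open(f"pics/{n}0.pkl","wb"))
    print(n,s["mtx"].tolist(),np.round(s["extrinsics"],3).tolist())
print(env.current_time_s())
E
```

```text
pics
top [[401.86398858622175, 0.0, 321.93123821823315], [0.0, 401.86398858622175, 193.51882917350628], [0.0, 0.0, 1.0]] [[0.002, -0.994, 0.113, 0.355], [-1.0, -0.001, 0.013, -0.034], [-0.013, -0.113, -0.994, 1.323], [0.0, 0.0, 0.0, 1.0]]
side [[408.1338149982754, 0.0, 320.7358085425335], [0.0, 408.1338149982754, 207.36331126308747], [0.0, 0.0, 1.0]] [[-0.954, -0.171, 0.244, 0.123], [-0.298, 0.533, -0.792, 1.06], [0.005, -0.828, -0.56, 0.916], [0.0, 0.0, 0.0, 1.0]]
0.1
```

View pics/top0.png

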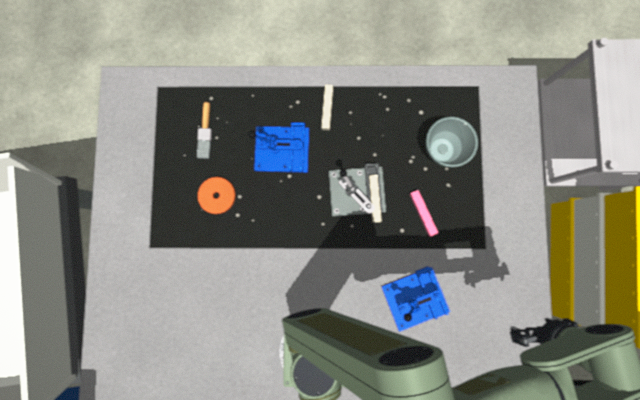

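View pics/side0.png

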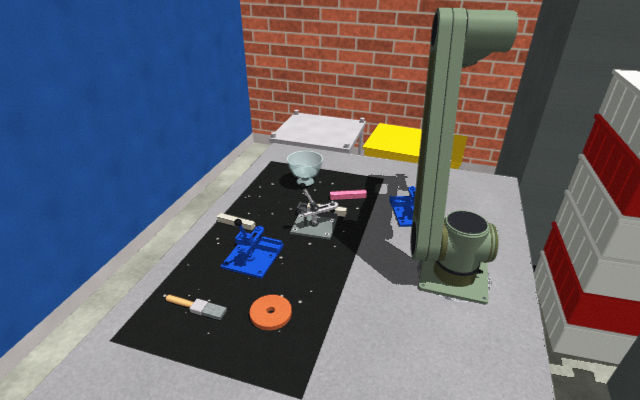

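Look-alikes: the holder could be grey (355,190), blue (282,148) or blue (415,298). The stick could be off-white in the grey channel (375,198), the spare (327,107) or pink (424,213). I choose the grey holder and the stick lying in it, and will check with a crop.

```bash
cat > h.py <<'E'
import numpy as np,cv2
def ray(s,u,v,z):
    T=s["extrinsics"];d=T[:3,:3]@np.linalg.inv(s["mtx"])@[u,v,1.];o=T[:3,3]
    return o+d*(z-o[2])/d[2]
def proj(s,p):
    T=s["extrinsics"];q=s["mtx"]@(T[:3,:3].T@(np.array(p)-T[:3,3]));return q[:2]/q[2]
def cloud(s):
    z=s["range_z"];v,u=np.indices(z.shape)
    c=np.stack([u*z,v*z,z],-1)@np.linalg.inv(s["mtx"]).T
    return c@s["extrinsics"][:3,:3].T+s["extrinsics"][:3,3]
E
python3 - <<'E'
import pickle,cv2,numpy as np
from h import *
s=pickle.load(open("pics/top0.pkl","rb"))
c=s["frame"][150:235,315:405]
a=cv2.resize(c,None,fx=6,fy=6,interpolation=cv2.INTER_CUBIC)
t=pickle.load(open("pics/side0.pkl","rb"))
b=cv2.resize(t["frame"][175:250,275:365],None,fx=6,fy=6,interpolation=cv2.INTER_CUBIC)
cv2.imwrite("pics/crop0.png",cv2.resize(np.hstack([a[:450],b]),None,fx=.74,fy=.74))
for n,u,v,z in [("knob",340,165,.17),("nose",365,207,.078),("stud",352,188,.078),("tl",329,169,.012),("bl",332,216,.012),("br",381,214,.012)]:print(n,ray(s,u,v,z).round(3))
P=cloud(s);m=(s["frame"].astype(int).min(-1)>150)
sub=np.zeros(m.shape,bool);sub[160:230,320:395]=1
k=sub&(abs(P[...,2]-.045)<.01)&m;print(k.sum());r=cv2.minAreaRect(P[k][:,:2].astype(np.float32)*1000);print(r)
k=sub&(abs(P[...,2]-.012)<.007);print(cv2.minAreaRect(P[k][:,:2].astype(np.float32)*1000))
k=sub&(P[...,2]>.1);print(P[k].round(3)[:40])
E
```

```text
knob [ 0.569 -0.071  0.17 ]
nose [ 0.454 -0.151  0.078]
stud [ 0.514 -0.112  0.078]
tl [ 0.585 -0.04   0.012]
bl [ 0.43  -0.05   0.012]
br [ 0.437 -0.21   0.012]
348
((486.43096923828125, -187.0270538330078), (149.4141082763672, 28.37295913696289), 4.193173408508301)
((500.82818603515625, -133.20437622070312), (225.5103302001953, 245.49969482421875), 0.08765573799610138)
[[ 0.355 -0.034  1.323]
 [ 0.554 -0.074  0.19 ]
 [ 0.553 -0.076  0.196]
 [ 0.553 -0.079  0.197]
 [ 0.554 -0.082  0.192]
 [ 0.55  -0.07   0.196]
 [ 0.55  -0.073  0.198]
 [ 0.55  -0.076  0.194]
 [ 0.55  -0.079  0.197]
 [ 0.55  -0.082  0.199]
 [ 0.55  -0.085  0.199]
 [ 0.355 -0.034  1.323]
 [ 0.548 -0.068  0.194]
 [ 0.547 -0.07   0.196]
 [ 0.547 -0.073  0.197]
 [ 0.546 -0.076  0.2  ]
 [ 0.547 -0.079  0.195]
 [ 0.547 -0.082  0.199]
 [ 0.547 -0.085  0.199]
 [ 0.548 -0.088  0.191]
 [ 0.544 -0.068  0.196]
 [ 0.544 -0.07   0.199]
 [ 0.544 -0.073  0.198]
 [ 0.544 -0.076  0.199]
 [ 0.544 -0.079  0.197]
 [ 0.544 -0.082  0.2  ]
 [ 0.544 -0.085  0.198]
 [ 0.545 -0.088  0.195]
 [ 0.541 -0.068  0.197]
 [ 0.541 -0.07   0.198]
 [ 0.541 -0.073  0.198]
 [ 0.541 -0.076  0.199]
 [ 0.541 -0.079  0.2  ]
 [ 0.542 -0.082  0.196]
 [ 0.542 -0.085  0.194]
 [ 0.542 -0.088  0.194]
 [ 0.355 -0.034  1.323]
 [ 0.539 -0.068  0.194]
 [ 0.538 -0.07   0.2  ]
 [ 0.538 -0.073  0.197]]
```

View pics/crop0.png

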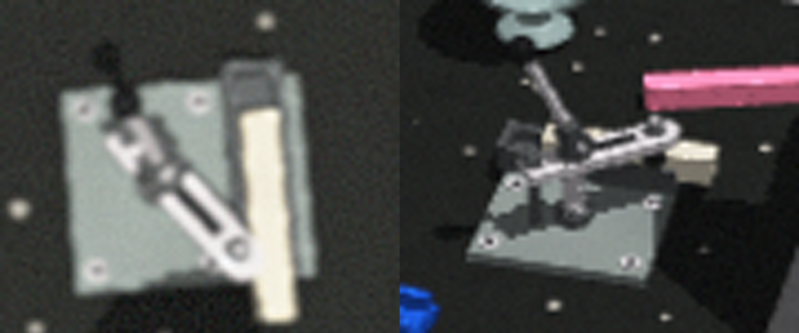

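The crop confirms the grey holder: off-white stick in the dark channel on its right, nose nut at top-view pixel ≈(368,206), knob ≈(340,165), stud ≈(351,188). Next I close the gripper and take a wrist look from above.

Run:
```python
from station import env
import cv2,numpy as np,pickle
from h import *
R=env.current_tool_rot();p=np.array(env.current_tool_pos());print(np.round(R,3).tolist())
Rd=np.array([[0,1,0],[1,0,0],[0,0,-1.]])
for R2 in(R,Rd,Rd@np.diag([-1,-1,1]),np.diag([1,-1,-1.]),np.diag([-1,1,-1.])):
    q=env.inverse_kinematics([.45,-.13,.38],R2);print(None if q is None else np.round(q,1))
env.command_gripper(0.0)
env.line_to(p+[0,0,.15],max_speed=.3)
env.reach([.45,-.13,.38],np.diag([1,-1,-1.]))
s=env.snapshot("wrist");cv2.imwrite("pics/w0.png",s["frame"]);pickle.dump(s,open("pics/w0.pkl","wb"))
print(np.round(s["extrinsics"],3).tolist(),env.current_time_s(),env.current_grip_width(),env.current_wrist_force())
```

```text
[[0.973, 0.233, -0.0], [0.233, -0.973, 0.002], [0.0, -0.002, -1.0]]
[-17.6   4.9  80.8   0.1  94.3  59. ]
[-17.5   4.9  80.9  -0.   94.2 -17.5]
None
[-17.5   4.9  80.9  -0.   94.2  72.5]
[ -17.5    4.9   80.9   -0.    94.2 -107.5]
[[-0.001, -0.961, -0.276, 0.52], [-1.0, 0.001, 0.0, -0.131], [-0.0, 0.276, -0.961, 0.559], [0.0, 0.0, 0.0, 1.0]] 3.5 2.9847062109411737e-05 [ 0.58349072  0.61352205 -0.46724433]
```

View pics/w0.png

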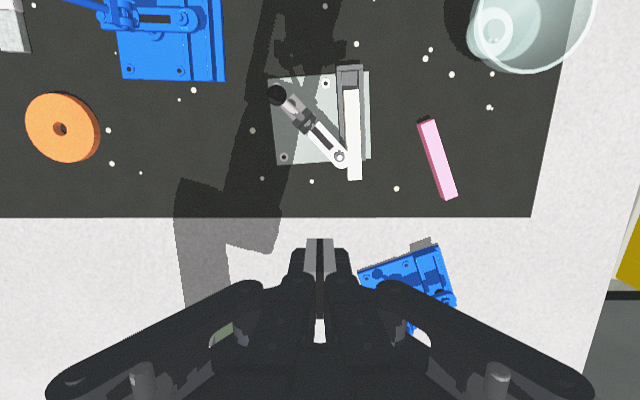

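The wrist view shows the knob at (277,95), nut at (341,156), pin/stud near (302,120) and the stick at about x=353, rows 88–180. I'll measure these metrically.

Run:
```python
import pickle,cv2,numpy as np
from h import *
s=pickle.load(open("pics/w0.pkl","rb"));P=cloud(s);f=s["frame"].astype(int)
sub=np.zeros(f.shape[:2],bool);sub[60:190,255:380]=1
z=P[...,2];ok=sub&(s["range_z"]>0)
k=ok&(f.min(-1)>215)&(abs(z-.045)<.008);print("stick",k.sum(),cv2.minAreaRect(P[k][:,:2].astype(np.float32)*1000),P[k][:,2].mean())
k=ok&(z>.15);print("knob+",k.sum(),P[k].mean(0),P[k].max(0),P[k].min(0))
v,u=np.nonzero(k);print("px",u.mean(),v.mean(),(u.min(),u.max(),v.min(),v.max()))
k=ok&(abs(z-.078)<.006)&(f.min(-1)>140);print("strap",k.sum(),cv2.minAreaRect(P[k][:,:2].astype(np.float32)*1000))
k=ok&(abs(z-.012)<.006);print("plate",[cv2.minAreaRect(P[ok&(abs(z-.012)<t)][:,:2].astype(np.float32)*1000) for t in(.003,.005)])
for n,a,b,h in [("nut",341,156,.088),("tl",267,78,.012),("tr",369,71,.012),("bl",276,165,.012),("br",371,160,.012)]:print(n,ray(s,a,b,h).round(4))
cv2.imwrite("pics/w0c.png",cv2.resize(s["frame"][60:190,255:380],None,fx=4.6,fy=4.6,interpolation=cv2.INTER_CUBIC))
```

```text
stick 1236 ((485.9092712402344, -187.51161193847656), (149.07891845703125, 24.35276222229004), 4.25212287902832) 0.04444802814662493
knob+ 433 [ 0.54051919 -0.08275858  0.18890495] [ 0.5544727  -0.06788308  0.20123246] [ 0.52599873 -0.09716295  0.15005525]
px 278.65588914549653 97.47344110854503 (np.int64(266), np.int64(294), np.int64(85), np.int64(111))
strap 893 ((492.4559326171875, -127.56956481933594), (140.41162109375, 30.061199188232422), 43.557891845703125)
plate [((512.42919921875, -132.62400817871094), (149.93930053710938, 174.99766540527344), 4.239124298095703), ((512.31591796875, -132.75755310058594), (150.1840057373047, 175.26324462890625), 4.205760478973389)]
nut [ 0.4588 -0.1646  0.088 ]
tl [ 0.5821 -0.0408  0.012 ]
tr [ 0.593  -0.2149  0.012 ]
bl [ 0.4323 -0.0501  0.012 ]
br [ 0.4415 -0.2255  0.012 ]
```

View pics/w0c.png

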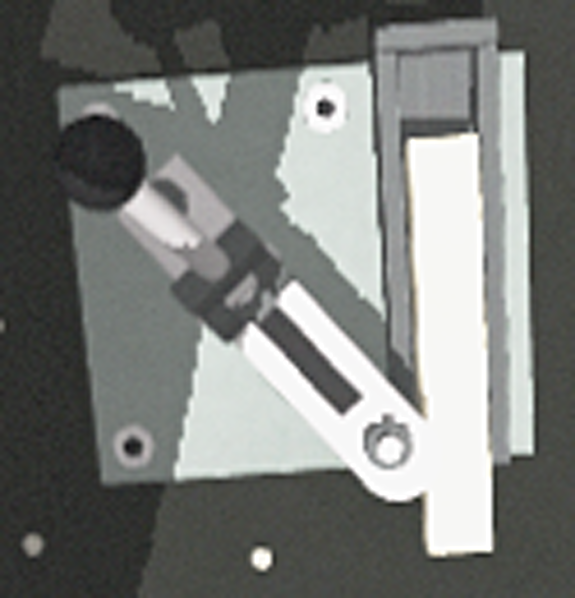

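```bash
cat >> h.py <<'E'
yaw=np.radians(4.22);stud=np.array([.5107,-.1102])
H=np.array([[np.cos(yaw),-np.sin(yaw)],[np.sin(yaw),np.cos(yaw)]])
def pushpose(th,off,r=.078,z=.060):
    m=H@[-np.sin(th),-np.cos(th)];n=H@[-np.cos(th),np.sin(th)]
    x=np.r_[-m,0];zz=np.array([0,0,-1.]);R=np.stack([x,np.cross(zz,x),zz],1)
    return np.r_[stud+r*m+off*n,z],R
E
python3 - <<'E'
from station import env
import cv2,numpy as np,pickle
from h import *
for th in(.884,.4,0):
    print(env.inverse_kinematics(*pushpose(th,.03)))
p,R=pushpose(.884,.0445,z=.2);env.reach(p,R);p[2]=.06;env.line_to(p,max_speed=.12)
print(env.current_time_s(),np.round(env.current_wrist_force(),1))
for th in list(np.arange(.884,-.01,-.1))[0:]+[0.0]:
    p,R=pushpose(th,.0295);
    env.line_to(p,R,max_speed=.05);F=np.array(env.current_wrist_force())
    print(round(th,2),np.round(F,1),round(env.current_time_s(),2))
    if np.linalg.norm(F)>20:break
s=env.snapshot("top");cv2.imwrite("pics/top1.png",s["frame"]);pickle.dump(s,open("pics/top1.pkl","wb"))
E
```

```text
[-1.96079284e+01  1.56590860e+01  1.15695529e+02 -2.54444375e-14
  4.86453848e+01  2.68215406e+01]
[-2.22297852e+01  1.82535746e+01  1.11609337e+02 -2.54444375e-14
  5.01370886e+01 -3.53147339e+00]
[-2.26135195e+01  2.08087238e+01  1.07412930e+02 -2.54444375e-14
  5.17783466e+01 -2.68335195e+01]
5.5917 [ 1.1 -0.5  0.1]
0.88 [-0.3 -0.4 -0.1] 6.04
0.78 [ 0.3 -0.2  0.3] 6.36
0.68 [ 0.2  0.1 -0.3] 6.67
0.58 [0.  0.7 0.2] 6.99
0.48 [-0.   0.1 -0.5] 7.31
0.38 [-0.7  0.3  0.6] 7.62
0.28 [-0.2  0.6 -0.8] 7.94
0.18 [ 0.5 -0.7 -1.3] 8.26
0.08 [ 0.4 -0.3 -0.5] 8.57
0.0 [0.5 0.1 1. ] 8.87
```

```bash
cat > look.py <<'E'
from station import env
import cv2,numpy as np,pickle,sys
from h import *
def look(tag):
    s=env.snapshot("wrist");pickle.dump(s,open(f"pics/{tag}.pkl","wb"));P=cloud(s);f=s["frame"].astype(int);z=P[...,2]
    d=np.linalg.norm(P[...,:2]-(stud+[0,-.02]),axis=-1);ok=(s["range_z"]>0)&(d<.13)
    for h in(.078,.072):
        k=ok&(abs(z-h)<.005)&(f.min(-1)>120)
        if k.sum()>5:print("strap",h,k.sum(),cv2.minAreaRect(P[k][:,:2].astype(np.float32)*1000))
    k=ok&(abs(z-.045)<.006)&(f.min(-1)>200);print("stick",cv2.minAreaRect(P[k][:,:2].astype(np.float32)*1000))
    k=ok&(f.max(-1)<70)&(z>.085)&(z<.22);print("knob",P[k].mean(0).round(4),P[k].max(0).round(4),P[k].min(0).round(4))
    q=[int(c) for c in proj(s,[*stud,.08])];cv2.imwrite(f"pics/{tag}.png",s["frame"])
E
python3 - <<'E'
from look import *
p,R=pushpose(0,.045);env.line_to(p,max_speed=.1);p[2]=.2;env.line_to(p,max_speed=.2)
env.reach([.45,-.13,.38],np.diag([1,-1,-1.]));look("w1");print(env.current_time_s())
E
```

```text
strap 0.078 911 ((492.4717102050781, -127.61416625976562), (139.13113403320312, 29.999479293823242), 43.5464973449707)
strap 0.072 334 ((492.46392822265625, -127.62712097167969), (139.05023193359375, 30.007553100585938), 43.54649353027344)
stick ((485.83294677734375, -187.6105194091797), (149.22789001464844, 24.7330322265625), 4.238501071929932)
knob [ 0.541  -0.0821  0.1907] [ 0.5539 -0.0686  0.201 ] [ 0.4947 -0.1189  0.0993]
11.6667
```

View pics/w1.png

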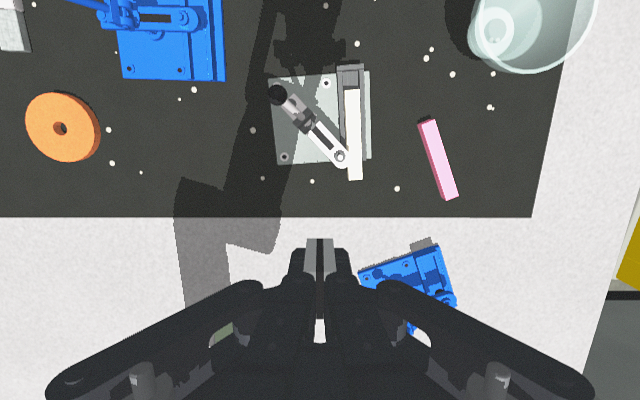

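The strap is exactly where it was, so the push never made contact. I'll look at the top frame taken at the end of the push.

Run:
```python
import pickle,cv2,numpy as np
from h import *
s=pickle.load(open("pics/top1.pkl","rb"));P=cloud(s)
cv2.imwrite("pics/top1c.png",cv2.resize(s["frame"][140:260,290:430],None,fx=5,fy=5,interpolation=cv2.INTER_CUBIC))
p,R=pushpose(0,.0295);print(p,proj(s,p))
w=pickle.load(open("pics/w1.pkl","rb"));Q=cloud(w);
# fingers as seen by wrist camera (TCP at .45,-.13,.38)
for v in(238,242,250,260,280):
    r=[(u,*Q[v,u].round(3)) for u in range(285,356,7)];print(v,[(int(a),float(x),float(y),float(z)) for a,x,y,z in r])
```

```text
[ 0.48701971 -0.19015933  0.06      ] [376.647302   197.11791066]
238 [(285, 0.281, -0.06, -0.0), (292, 0.281, -0.074, -0.001), (299, 0.281, -0.088, 0.0), (306, 0.281, -0.102, -0.001), (313, 0.281, -0.117, -0.001), (320, 0.281, -0.131, -0.001), (327, 0.28, -0.145, -0.002), (334, 0.28, -0.159, -0.002), (341, 0.28, -0.174, -0.002), (348, 0.28, -0.188, -0.002), (355, 0.28, -0.202, -0.002)]
242 [(285, 0.272, -0.059, -0.001), (292, 0.272, -0.074, -0.001), (299, 0.272, -0.088, -0.0), (306, 0.461, -0.123, 0.425), (313, 0.461, -0.127, 0.424), (320, 0.461, -0.13, 0.425), (327, 0.461, -0.134, 0.424), (334, 0.272, -0.159, -0.001), (341, 0.271, -0.174, -0.003), (348, 0.272, -0.188, -0.002), (355, 0.272, -0.202, -0.0)]
250 [(285, 0.254, -0.059, -0.001), (292, 0.254, -0.073, -0.0), (299, 0.457, -0.12, 0.425), (306, 0.461, -0.124, 0.433), (313, 0.461, -0.127, 0.434), (320, 0.461, -0.13, 0.434), (327, 0.46, -0.133, 0.432), (334, 0.457, -0.137, 0.424), (341, 0.457, -0.141, 0.424), (348, 0.255, -0.188, 0.001), (355, 0.254, -0.203, -0.001)]
260 [(285, 0.232, -0.058, -0.0), (292, 0.457, -0.117, 0.435), (299, 0.457, -0.121, 0.435), (306, 0.461, -0.124, 0.443), (313, 0.461, -0.127, 0.444), (320, 0.461, -0.13, 0.444), (327, 0.461, -0.133, 0.443), (334, 0.461, -0.136, 0.443), (341, 0.457, -0.14, 0.436), (348, 0.457, -0.143, 0.436), (355, 0.231, -0.204, -0.001)]
280 [(285, 0.462, -0.117, 0.461), (292, 0.463, -0.12, 0.462), (299, 0.463, -0.123, 0.463), (306, 0.462, -0.125, 0.46), (313, 0.462, -0.128, 0.461), (320, 0.457, -0.13, 0.453), (327, 0.462, -0.133, 0.461), (334, 0.462, -0.135, 0.462), (341, 0.464, -0.138, 0.464), (348, 0.461, -0.141, 0.46), (355, 0.462, -0.143, 0.462)]
```

View pics/top1c.png

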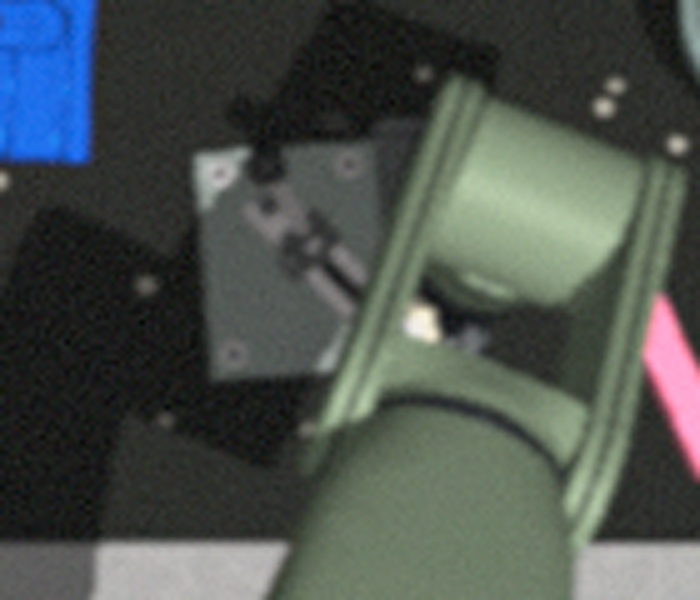

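Run:
```python
from station import env
import pickle,numpy as np
from h import *
print(env.current_tool_pos(),np.round(env.current_tool_rot(),3).tolist(),env.current_grip_width(),env.grip_depth,env.current_time_s(),np.round(env.current_joint_positions(),2))
w=pickle.load(open("pics/w1.pkl","rb"));Q=cloud(w)
for v in range(234,246):print(v,Q[v,308].round(4),Q[v,332].round(4),w["frame"][v,308],w["range_z"][v,308])
print(np.round(w["extrinsics"],3).tolist())
print("expected tip px",proj(w,[.461,-.13,.38]),proj(w,[.45,-.13,.38]))
```

```text
[ 0.4498769  -0.1300442   0.37917188] [[1.0, 0.0, -0.002], [0.0, -1.0, 0.0], [-0.002, -0.0, -1.0]] -0.00018606614286121331 0.0187 11.6667 [-17.53   4.94  80.91  -0.    94.23  72.46]
234 [ 0.2896 -0.1066 -0.0004] [ 0.2891 -0.1552 -0.0018] [230 230 232] 0.60077447
235 [ 0.2878 -0.1067  0.0005] [ 0.2872 -0.1552 -0.0011] [228 229 230] 0.6004724
236 [ 2.854e-01 -1.066e-01 -2.000e-04] [ 2.855e-01 -1.552e-01  1.000e-04] [230 230 232] 0.60183144
237 [ 0.2831 -0.1066 -0.0003] [ 0.2831 -0.1553 -0.0005] [224 225 228] 0.602523
238 [ 0.2806 -0.1065 -0.0011] [ 0.2802 -0.1554 -0.0021] [177 175 178] 0.60403985
239 [ 0.4607 -0.1242  0.4203] [ 0.4609 -0.1362  0.4207] [124 122 120] 0.1491559
240 [ 0.4608 -0.1243  0.4216] [ 0.4607 -0.1362  0.4215] [129 128 124] 0.1478491
241 [ 0.461  -0.1243  0.4233] [ 0.4608 -0.1362  0.4229] [129 129 127] 0.14614579
242 [ 0.461  -0.1244  0.4246] [ 0.4612 -0.1361  0.425 ] [130 130 125] 0.14497444
243 [ 0.4612 -0.1244  0.4262] [ 0.4615 -0.136   0.4268] [131 130 130] 0.14336391
244 [ 0.4607 -0.1244  0.4263] [ 0.4608 -0.136   0.4265] [131 131 128] 0.14335687
245 [ 0.4611 -0.1245  0.4283] [ 0.4612 -0.1359  0.4284] [133 134 130] 0.14132158
[[0.001, -0.961, -0.278, 0.52], [-1.0, -0.001, 0.001, -0.13], [-0.001, 0.278, -0.961, 0.558], [0.0, 0.0, 0.0, 1.0]]
expected tip px [319.55787838 213.07627301] [319.54388994 229.33842339]
```

The wrist depth shows the real fingertips at z≈0.420 while the reported TCP is 0.379. The fingers end about 40 mm short of the reported TCP, so my sweep passed over the strap at about 0.10. I'll correct for this, push a little, and check.

Run:
```python
from look import *
L=.040
p,R=pushpose(.884,.0445,z=.2-L);env.reach(p,R);p[2]=.063-L;env.line_to(p,max_speed=.15)
print(env.current_time_s(),np.round(env.current_wrist_force(),1))
for th in [.884,.78,.68]:
    p,R=pushpose(th,.0295,z=.063-L);env.line_to(p,R,max_speed=.04);F=np.array(env.current_wrist_force())
    print(round(th,2),np.round(F,1),round(env.current_time_s(),2))
    if np.linalg.norm(F)>20:break
look("w2")
```

```text
13.625 [ 0.1  0.4 -0.5]
0.88 [-0.3 -0.2  0.3] 14.15
0.78 [-1.4  2.1  0.5] 14.52
0.68 [-1.   0.1  0.6] 14.88
strap 0.078 8819 ((487.3800048828125, -126.08370971679688), (120.59182739257812, 50.45839309692383), 53.94100570678711)
strap 0.072 4160 ((487.8528137207031, -125.32933044433594), (121.89506530761719, 50.58203125), 53.941009521484375)
stick ((464.4070129394531, -195.93966674804688), (104.95062255859375, 11.554597854614258), 4.016135215759277)
knob [ 0.4495 -0.1477  0.1343] [ 0.5245 -0.0905  0.1601] [ 0.3965 -0.1868  0.085 ]
```

View pics/w2.png

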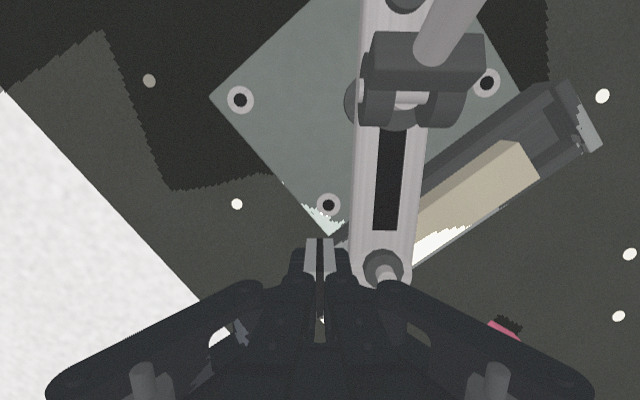

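The strap now moves (θ≈0.70), with the fingertip at (320,240) against its side. I'll continue to square, back off, and check.

Run:
```python
from look import *
L=.040
for th in [.55,.42,.3,.2,.1,.04,-.02]:
    p,R=pushpose(th,.0295,z=.063-L);env.line_to(p,R,max_speed=.05);F=np.array(env.current_wrist_force())
    print(round(th,2),np.round(F,1),round(env.current_time_s(),2))
    if np.linalg.norm(F)>20:break
p,R=pushpose(th,.045,z=.063-L);env.line_to(p,max_speed=.1);p[2]=.2;env.line_to(p,max_speed=.25)
env.reach([.45,-.13,.38],np.diag([1,-1,-1.]));look("w3");print(env.current_time_s())
# IK check for tilted lever push
for al in np.radians([25,45,60,75,90]):
    z=np.r_[H@[0,np.cos(al)],-np.sin(al)]
    for nm,x in(("x",np.r_[H@[1,0],0]),("-x",np.r_[H@[-1,0],0])):
        Ra=np.stack([x,np.cross(z,x),z],1)
        Rb=np.stack([np.cross(x,z),x,z],1)
        for t,R in(("a",Ra),("b",Rb)):
            o=[]
            for e in(1.15,.6,0):
                kn=np.r_[stud+H@[0,.105*np.cos(e)],.093+.105*np.sin(e)]
                q=env.inverse_kinematics(kn-z*(.012-L),R);o.append(None if q is None else np.round(q).astype(int).tolist())
            print(round(np.degrees(al)),nm,t,o)
```

```text
0.55 [-2.2 -0.6 -1. ] 15.29
0.42 [-1.9 -0.1 -0.5] 15.66
0.3 [-1.1 -0.2 -1.3] 16.01
0.2 [-1.8 -0.9 -0.4] 16.32
0.1 [-2.3 -1.  -0.9] 16.64
0.04 [-2.  -0.6  0.4] 16.89
-0.02 [-1.8 -0.4 -0.9] 17.14
strap 0.078 969 ((512.7098388671875, -135.44369506835938), (29.985397338867188, 140.35894775390625), 4.507901668548584)
strap 0.072 332 ((512.7098388671875, -135.44369506835938), (29.985397338867188, 140.35894775390625), 4.507901668548584)
stick ((485.675537109375, -187.44070434570312), (149.27499389648438, 24.552879333496094), 4.100643157958984)
knob [ 0.5076 -0.0674  0.1947] [ 0.5183 -0.0549  0.2005] [ 0.4961 -0.1113  0.1071]
19.9167
25 x a [[-36, 36, 96, 45, 99, 36], [-32, 37, 101, 47, 93, 33], [-31, 41, 104, 48, 87, 28]]
25 x b [[-36, 36, 96, 45, 99, -54], [-32, 37, 101, 47, 93, -57], [-31, 41, 104, 48, 87, -62]]
25 -x a [[-36, 36, 96, 45, 99, -144], None, None]
25 -x b [[-36, 36, 96, 45, 99, 126], [-32, 37, 101, 47, 93, 123], [-31, 41, 104, 48, 87, 118]]
45 x a [[-31, 27, 96, 35, 87, 44], [-27, 27, 102, 38, 81, 42], [-26, 31, 106, 40, 74, 38]]
45 x b [[-31, 27, 96, 35, 87, -46], [-27, 27,
[... 520 characters left out ...]
31]]
60 -x b [[-25, 21, 97, 26, 79, 142], [-21, 22, 102, 28, 72, 142], [-19, 25, 107, 31, 64, 139]]
75 x a [[-18, 17, 99, 15, 71, 62], [-13, 17, 104, 16, 65, 65], [-11, 21, 109, 18, 56, 64]]
75 x b [[-18, 17, 99, 15, 71, -28], [-13, 17, 104, 16, 65, -25], [-11, 21, 109, 18, 56, -26]]
75 -x a [[-18, 17, 99, 15, 71, -118], [-13, 17, 104, 16, 65, -115], [-11, 21, 109, 18, 56, -116]]
75 -x b [None, None, None]
90 x a [[-9, 14, 101, 0, 65, 77], [-4, 15, 105, 0, 60, 82], [-2, 19, 110, 0, 51, 84]]
90 x b [[-9, 14, 101, 0, 65, -13], [-4, 15, 105, 0, 60, -8], [-2, 19, 110, 0, 51, -6]]
90 -x a [[-9, 14, 101, 0, 65, -103], [-4, 15, 105, 0, 60, -98], [-2, 19, 110, 0, 51, -96]]
90 -x b [None, None, None]
```

The strap is square (θ≈-0.005), the stick has not moved and the lever is still raised. Now I push the knob down along its arc, with the tool tilted.

```bash
cat >> h.py <<'E'
def lev(e,gap=0,L=.040):
    al=np.radians(45+35*(1.15-e)/1.15)
    z=np.r_[H@[0,np.cos(al)],-np.sin(al)];x=np.r_[H@[1,0],0];R=np.stack([np.cross(x,z),x,z],1)
    kn=np.r_[stud+H@[0,.105*np.cos(e)],.093+.105*np.sin(e)]
    return kn-z*(.012+gap-L),R
E
python3 - <<'E'
from look import *
env.reach(*lev(1.15,.06));env.line_to(*lev(1.15,.008),max_speed=.15)
print(env.current_time_s())
for e in [1.15,1.03,.9,.78,.66,.54,.42,.3,.2,.12,.07,.03]:
    env.line_to(*lev(e),max_speed=.05);F=np.array(env.current_wrist_force())
    print(e,np.round(F,1),round(env.current_time_s(),2))
    if np.linalg.norm(F)>30:break
env.line_to(*lev(e,.05),max_speed=.2)
p=np.array(env.current_tool_pos())
env.line_to(p+[0,0,.15],max_speed=.3)
env.reach([.45,-.13,.38],np.diag([1,-1,-1.]));look("w4");print(env.current_time_s())
E
```

```text
22.2
1.15 [ 0.4 -0.5  0. ] 22.51
1.03 [ 0.4 -0.8  3.1] 22.9
0.9 [ 1.7 -1.1  1.7] 23.32
0.78 [ 0.5 -0.3  1.3] 23.72
0.66 [ 0.6 -0.1  0.6] 24.12
0.54 [-0.3  0.2  1.1] 24.52
0.42 [ 0.8 -0.8  0.9] 24.92
0.3 [ 0.   0.3 -0.4] 25.32
0.2 [0.5 0.4 0.4] 25.69
0.12 [ 0.7 -0.1  0.8] 26.02
0.07 [ 0.9 -0.6 -0.9] 26.27
0.03 [ 1.2 -1.3  1.6] 26.52
strap 0.078 159 ((512.1305541992188, -133.13409423828125), (26.75804328918457, 132.97018432617188), 4.327916622161865)
strap 0.072 891 ((512.7801513671875, -135.73696899414062), (29.96221923828125, 140.58041381835938), 4.261392593383789)
stick ((485.6886901855469, -187.46641540527344), (149.70208740234375, 24.47722053527832), 4.200031280517578)
knob [ 0.5031 -0.0091  0.1014] [ 5.205e-01 -2.000e-04  1.065e-01] [ 0.4911 -0.1197  0.0933]
29.0
```

View pics/w4.png

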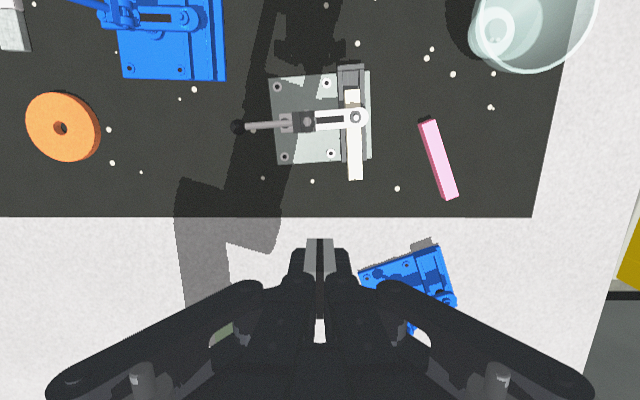

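The lever lies level over the heel: knob at (237,127), top at 106.5 mm, nominal 105 mm, limit about 115 mm. The strap is square and about 6 mm lower, and the stick is unmoved. The arm is clear, so I'm handing in.

```bash
python3 -c "
from station import env
print(env.close_job(),env.current_time_s())"
```

```text
the job is handed in; nothing more can be done
the job is handed in; nothing more can be done
```

The job is handed in, with no verdict shown: at the last look, 29 s in, the strap was square to within about 0.01 rad, the lever about 1.12–1.15 rad down by the knob height, and the stick unmoved; the foot's force on the stick was not measured, and my first sweep missed the strap because the fingers end about 40 mm short of the reported TCP.

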